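Guide a sensor probe through its stand bush and the jar port and hold it for the reading

ROBOT

A 7-joint arm with a two-finger parallel gripper is mounted at the origin on the work surface; the furniture and walls round the work are solid. World frame = base frame: x ahead of the robot, y to its left, z up, the work surface at z = 0. Lengths are in m, angles in rad, forces in N, time in s.
With the tool pointing down it reaches from about 0.425 to 0.875 m from the base axis. Payload 9.9 kg.
Tool frame: the origin (TCP) lies at the very end of the fingers, on their centre line; the grasp point (between the pads) lies 19 mm behind it (robot.grip_depth is the distance from the TCP to the grasp point, in m); z points along the fingers, y is the line along which they close (so a half turn about z gives the same grasp; the last joint's range is limited). The gripper opens to 85 mm and grips with 20 to 120 N. Pads are 22 mm wide; open, the fingers measure 114 mm over their backs; the gripper's body (76 mm by 85 mm) begins 54 mm behind the grasp point. The pads swing forward as they close: fully open they stand 13 mm farther back than shut.
Start: joints at [-1.215, 0.576, 0.025, 1.437, -0.015, 1.129, -0.057], TCP at [0.287, 0.611, 0.231] pointing down, gripper open.
Joint ranges: [-2.76, 2.76], [-0.34, 2.15], [-1.52, 1.57], [0.19, 2.46], [-1.09, 4.23], [0.17, 1.99], [-2.82, 2.82]. Speed limits (rad/s): [2.22, 2.22, 3.01, 3.01, 3.14, 3.14, 3.14].

INTERFACE

Orientations are given as a unit quaternion [w, x, y, z].
In Python, from workcell import robot, optics gives the robot as it stands.
- The arm moves only by the shell command python3 -m pendant 'ROWS' [FORCE]. ROWS is JSON, a list of rows, each a list of 7 numbers: the shift along the tool's x, y, z as a fraction of full scale, then the turn, a rotation vector about the tool's x, y, z as a fraction of full scale, then the closure, from -1 (fully open) to 1 (shut), so that 0 is half open. In form: [[tx, ty, tz, ax, ay, az, gripper], ...]. A call has 1 to 20 rows; each row is the pose to reach, as a shift and turn from the pose commanded when the call began, along the tool's axes at that moment; what a row does not reach only later rows make up. Full scale, the value 1, is 0.15 m for a shift and 30 degrees for a turn. A row lasts 1/10 s, in which the tool goes at most 50 mm and 8.59 degrees, less where a joint would pass 70% of its speed; a pose out of reach is approached as far as the arm can. A call with a number of a shift or a turn outside -1 to 1 is refused whole. A call with a gripper value outside its range is refused whole. The fingers move at their own pace and stop on an object; FORCE is the grip in N (left out, the last holds). Time passes only in rows, so rows that repeat a pose let the fingers close. It gives the time, the measured TCP pose, the force, the opening and the grip force at its end, in the units of the state.
- robot.get_state(): the state, without advancing time (a new reading comes with each control period).
- optics.camera(name): name is "scene" or "top" or "wrist"; returns a dict with "frame" (400x640x3 uint8, red, green, blue), "depth" (400x640 float32, m along the optical axis (not along the pixel's ray), 0 where there is no reading), "fovy" (degrees; the focal length in pixels is half the picture's height over the tangent of half this angle, whatever the lens; pixels are square), "cx", "cy" (the principal point, pixels), "origin" and "attitude" of the camera in the world; the wrist camera has in their place "tool_from_camera" (4x4, takes a point from camera to tool coordinates, whose origin is the TCP and whose axes are the flange's). Camera axes: x right, y up, looking along -z (the intrinsics and any distortion apply to the point x, -y, -z); pixel columns grow to the right and rows downward; lengths in m; the calibration is good to about 2 mm. A picture is of the moment at which its call begins: read the wrist's pose just before it.
- robot.close_job(): hands the job in; it is judged then, once.
The state is a dict: "time": time; "joint_positions": joint angles; "joint_velocities": joint speeds; "joint_efforts": joint torques, N m; "tcp_pos": TCP position; "tool_rot": TCP orientation; "wrist_force": force on the tool from outside, world axes, zero at the start; "moment": the same for the moment, N m; "width": opening from 0.0 (shut) to 1.0 (fully open); "grip_force": force on a finger pad.
Only numpy, scipy, OpenCV 4.12 (cv2) and the standard library are available. Lean on these libraries where they do the work, as an engineer would, in place of code of your own. Each camera call takes 0.05 s, during which the arm holds its last target. There are 200 camera calls.

TASK

Take a spot reading: push the sample jar's carriage by its knob fully home under the guide arm, then lift the sensor probe out of its parking cup and thread it straight down through the white bush in the guide arm and on through the white port in the jar's blue lid. Stop with the tip about 15 mm above the bottom of the jar, where the black ring on the shaft stands just at the top of the guide bush, never letting the tip touch the bottom, and finish still holding the probe there: nothing clamps it, so do not let go. Leave the bottle and the timer where they are.

Things in the scene. Friction and masses are not known exactly. Their poses are not given: they have to be found in the camera images.
- shuttle (a joint): travel of the jar's carriage along the stand's two rails: 0 m = fully out, away from the column; 0.065 m = fully home against its stop, jar port exactly under the guide bush. Slides against about 2 N friction and stays where it is left. Starts between 0 and 0.03.
- carriage_knob (a point): grip point of the upright black carriage knob: a cylinder 20 mm in diameter, from 22 mm below this point to 18 mm above it, standing on the carriage plate (plate top 32 mm below the point), 88 mm from the jar's centre. This point's x axis is horizontal and points along the rails the way home (towards the column); z is up. At home the guide arm's eye (top 78 mm above this point) begins 69 mm further along x.
- guide_mouth (a point): centre of the upper opening of the white bush in the guide arm, 144 mm above the bench. Vertical bore 14 mm in diameter, 22 mm long, with a 3 mm 45-degree countersink (20 mm wide at the top). The aluminium eye round it is 38 mm in diameter; x points towards the column (16 mm thick steel rod 64 mm away, top 18 mm above this point). The stand is heavy and fixed.
- port_mouth (a point): centre of the upper opening of the white port bush in the blue jar lid, moving with the carriage, 98 mm above the bench. Vertical bore 15 mm in diameter, 18 mm long, with a 3.5 mm 45-degree countersink (22 mm wide at the top). At home it lies under the guide bush, 24 mm below the bush's lower end.
- jar_floor (a point): centre of the inside bottom of the clear jar (68 mm outside diameter, clamped on the carriage), 39 mm above the bench and 59 mm under the port mouth.
- probe_head (a point): centre of the probe's black head, half-way up: a cylinder 20 mm in diameter and 46 mm tall, to be gripped here. Below it runs a straight steel shaft, 12 mm in diameter and 120 mm long; the flat tip lies 143 mm below this point. z runs up along the probe. Loose, about 90 g. At the start it stands upright in the parking cup.
- probe_tip (a point): centre of the flat end of the probe's shaft, 143 mm below the head's centre; the shaft's end has a 2 mm chamfer. A black ring round the shaft begins 90 mm above the tip.
- parking_cup: grey parking cup on a round steel foot 68 mm across; origin at the centre of its underside on the bench. The cup is 32 mm in diameter and 50 mm high, its vertical bore 14 mm in diameter and 41 mm deep. Heavy and fixed; the probe's tip stands on its bottom, 9 mm above the bench.
- probe: the sensor probe (see its head); origin at its tip, z up along the shaft.
- buffer_bottle: white reagent bottle with a blue cap, 48 mm in diameter, 104 mm tall, at the left beyond the parking cup; origin at the centre of its underside. A bystander.
- timer: flat white bench timer, 68x64x19 mm, to the right of the stand; origin at the centre of its underside. A bystander.

How it is judged:
By the outcome, as a careful person would: the job done as asked, in the order asked, and still so for the second after the job is handed in, while the arm keeps its last pose, push and grip.
It also fails if it takes over 62 s, if anything falls off the work surface, if the arm or the gripper's body presses on something with over 40 N, if the wrist force passes 120 N, or if a joint passes its speed limit or range.

## Working session

There is one attempt and no reset: what is moved stays moved. The work goes in short steps, Python scripts to look and compute and a shell command to move; the robot and the scene stay as the last step left them, time stands still between calls to the robot, and variables do not carry over. Pictures are saved under pics/ and viewed, at most 10 in all, crops included, and the job is handed in when it is done.

```bash
mkdir -p pics; ls; cat > h.py <<'E'
import numpy as np, cv2
from workcell import robot, optics
from scipy.spatial.transform import Rotation as R
def q2R(q): return R.from_quat(np.roll(q,-1)).as_matrix()
def att(a):
    a=np.array(a,float)
    return a if a.shape==(3,3) else q2R(a)
def grab(name):
    s=robot.get_state(); c=optics.camera(name)
    if name=="wrist":
        T=np.eye(4);T[:3,:3]=q2R(s['tool_rot']);T[:3,3]=s['tcp_pos'];M=T@np.array(c['tool_from_camera'])
        c['O'],c['A']=M[:3,3],M[:3,:3]
    else: c['O'],c['A']=np.array(c['origin']),att(c['attitude'])
    return c
def K(c):
    f=200/np.tan(np.radians(c['fovy'])/2); return f
def cloud(c):
    f=K(c);v,u=np.mgrid[:400,:640];d=c['depth']
    P=np.stack([(u-c['cx'])/f*d,-(v-c['cy'])/f*d,-d],-1)
    W=P@c['A'].T+c['O']; W[d<=0]=np.nan
    return W
E
python3 - <<'E'
from h import *
for n in("scene","top"):
    c=grab(n);print({k:v for k,v in c.items() if k not in('frame','depth')})
    cv2.imwrite(f'pics/{n}.png',c['frame'][:,:,::-1]); np.save(n,cloud(c))
print(robot.get_state(), [k for k in dir(robot) if k[0]!='_'])
E
```

```text
pics
{'fovy': 57.10901545607917, 'cx': 322.9720339653502, 'cy': 200.78675307423566, 'origin': array([0.01523788, 0.5049572 , 0.58712141]), 'attitude': array([-0.33850126, -0.18371012,  0.43846086,  0.81204653]), 'O': array([0.01523788, 0.5049572 , 0.58712141]), 'A': array([[-0.70333498,  0.38865815, -0.59520143],
       [-0.71085694, -0.38633795,  0.58772902],
       [-0.00152323,  0.83647345,  0.54800534]])}
{'fovy': 43.64135946249363, 'cx': 322.17960660183905, 'cy': 201.927245676532, 'origin': array([0.42327166, 0.02528431, 1.12301323]), 'attitude': array([-0.69648149, -0.0439393 ,  0.04086204,  0.71506165]), 'O': array([0.42327166, 0.02528431, 1.12301323]), 'A': array([[-0.02596574,  0.99246351, -0.11975793],
       [-0.99964531, -0.02648765, -0.00276805],
       [-0.0059193 ,  0.11964357,  0.99279926]])}
{'time': 0.1, 'joint_positions': array([-1.21480076,  0.57644814,  0.02483806,  1.43783206, -0.01500649,
        1.12898483, -0.05649544]), 'joint_velocities': array([ 4.41022573e-04, -2.75250705e-03, -1.07033698e-04, -1.15277867e-03,
       -7.49281895e-07,  1.24656994e-03,  4.72699536e-04]), 'joint_efforts': array([ 6.70608220e-03, -7.67298889e+01,  2.25798637e+00, -2.86607623e+01,
        1.57630036e-02,  8.52338533e-03, -2.02577735e-05]), 'tcp_pos': array([0.2871984 , 0.61040565, 0.23052576]), 'tool_rot': array([-1.30330938e-04,  2.18109328e-01,  9.75924058e-01, -7.32503972e-04]), 'wrist_force': array([-0.15061193, -0.52553638,  0.02227412]), 'moment': array([-0.03159553, -0.01346245, -0.03960801]), 'grip_force': 0.0, 'width': 1.0002030693412924} ['PlanningError', 'close_job', 'get_state', 'grip_depth']
```

View pics/scene.png

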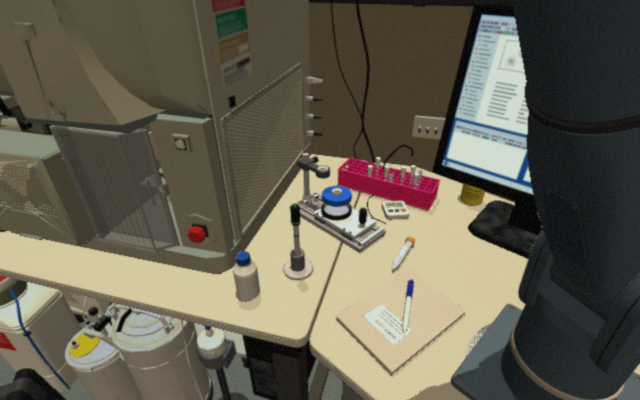

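View pics/top.png

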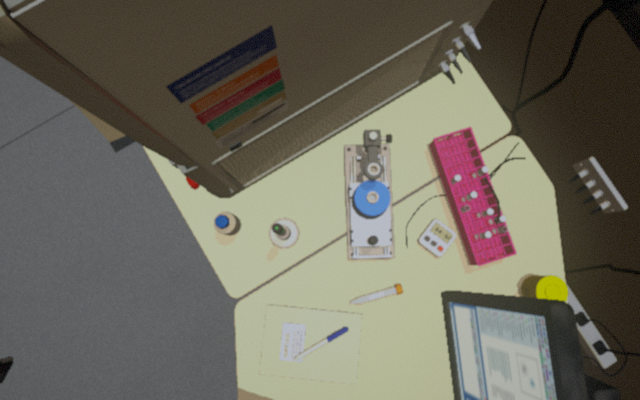

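The top view shows the probe head at (280,230), knob (373,240), lid port (372,198), guide eye (373,170) and column (373,136). The bottle is at (226,222) and the timer at (437,237).

```bash
cat > m.py <<'E'
from h import *
W=np.load('top.npy');
def st(n,u,v,r):
    p=W[v-r:v+r+1,u-r:u+r+1].reshape(-1,3);print(n,np.nanmedian(p,0).round(4),np.nanmax(p[:,2]).round(3))
for a in [('probe',280,230,3),('knob',373,240,1),('lid',365,205,2),('eye',373,170,1),('col',373,136,1),('bench',330,280,3),('bottle',222,221,2),('timer',437,237,2),('cupfoot',291,240,1)]: st(*a)
# centroids by height
def cen(n,x0,x1,y0,y1,z0,z1):
    for src in('top','scene'):
        P=np.load(src+'.npy').reshape(-1,3);m=(P[:,0]>x0)&(P[:,0]<x1)&(P[:,1]>y0)&(P[:,1]<y1)&(P[:,2]>z0)&(P[:,2]<z1);Q=P[m]
        if len(Q): print(n,src,len(Q),Q.mean(0).round(4),Q.min(0).round(4),Q.max(0).round(4))
pr=W[230,280];kn=W[240,373];li=W[205,365]
cen('probe',pr[0]-.04,pr[0]+.04,pr[1]-.04,pr[1]+.04,.12,.2)
cen('knob',kn[0]-.025,kn[0]+.025,kn[1]-.03,kn[1]+.03,kn[2]-.012,kn[2]+.02)
cen('lid',li[0]-.05,li[0]+.05,li[1]-.06,li[1]+.05,.09,.105)
ey=W[170,373]
cen('eye',ey[0]-.05,ey[0]+.02,ey[1]-.04,ey[1]+.04,.13,.155)
E
python3 m.py
```

```text
probe [0.4876 0.1113 0.1692] 0.178
knob [ 0.4663 -0.0753  0.0835] 0.086
lid [ 0.539  -0.0607  0.0911] 0.095
eye [ 0.627  -0.088   0.0128] 0.015
col [ 0.667  -0.0756  0.161 ] 0.165
bench [ 0.3835  0.0156 -0.0007] 0.005
bottle [0.5125 0.234  0.1044] 0.107
timer [ 0.4721 -0.2235  0.0153] 0.019
cupfoot [0.474  0.0998 0.01  ] 0.012
probe top 103 [0.4906 0.1145 0.169 ] [0.4821 0.1063 0.1338] [0.5    0.125  0.1782]
probe scene 223 [0.4876 0.1196 0.155 ] [0.481  0.1078 0.1205] [0.4997 0.1265 0.1776]
knob top 72 [ 0.4678 -0.0761  0.0822] [ 0.4584 -0.0863  0.0718] [ 0.4769 -0.0672  0.0871]
knob scene 67 [ 0.4663 -0.0737  0.079 ] [ 0.4587 -0.0843  0.0695] [ 0.4783 -0.0664  0.0868]
lid top 622 [ 0.5547 -0.0755  0.0922] [ 0.5195 -0.1136  0.09  ] [ 0.5889 -0.0386  0.1016]
lid scene 360 [ 0.5536 -0.0742  0.0925] [ 0.5182 -0.1126  0.09  ] [ 0.5888 -0.0388  0.1008]
eye top 381 [ 0.6138 -0.0757  0.1404] [ 0.5873 -0.098   0.1304] [ 0.6463 -0.0576  0.1471]
eye scene 190 [ 0.6104 -0.0718  0.1398] [ 0.5872 -0.0944  0.1304] [ 0.6464 -0.0562  0.1462]
```

```bash
python3 -m pendant '[[-0.2,-0.25,0,0,0,-0.21,-1],[-0.4,-0.5,0,0,0,-0.42,-1],[-0.6,-0.75,0,0,0,-0.63,-1],[-0.76,-0.91,0,0,0,-0.84,-1],[-0.76,-0.91,0,0,0,-0.84,-1]]'; python3 -m pendant '[[-0.05,-0.25,0,0,0,0,-1],[-0.1,-0.5,0,0,0,0,-1],[-0.2,-0.75,0,0,0,0,-1],[-0.23,-1,0,0,0,0,-1]]'; python3 -m pendant '[[-0.05,-0.25,0,0,0,0,-1],[-0.1,-0.5,0,0,0,0,-1],[-0.2,-0.75,0,0,0,0,-1],[-0.23,-1,0,0,0,0,-1],[-0.23,-1,0,0,0,0,-1]]'
python3 -c "
from h import *
print(robot.get_state())"
```

```text
time: 0.6
tcp_pos: [0.335, 0.4333, 0.2314]
tool_rot: [0.0, 0.001, 1.0, -0.001]
wrist_force: [0.0, -0.1, -0.3]
width: 1.001
grip_force: 0.0
time: 1.0
tcp_pos: [0.3678, 0.2877, 0.2312]
tool_rot: [0.0, 0.001, 1.0, 0.0]
wrist_force: [0.7, 0.6, 0.2]
width: 1.001
grip_force: 0.0
time: 1.5
tcp_pos: [0.4019, 0.1343, 0.2312]
tool_rot: [-0.0, 0.004, 1.0, -0.001]
wrist_force: [-0.6, 0.1, -0.1]
width: 1.0
grip_force: 0.0
{'time': 1.5, 'joint_positions': array([-0.45569422,  0.20552262,  0.02568668,  2.05652333, -0.00481311,
        0.8807195 ,  1.13616459]), 'joint_velocities': array([-0.05567268,  0.01378806, -0.07048317, -0.02661556, -0.01984544,
       -0.00600525, -0.08391787]), 'joint_efforts': array([  1.79307483, -42.90565252,   1.90959848, -24.13269639,
         0.15517873,  -0.0626701 ,   1.45033412]), 'tcp_pos': array([0.40188923, 0.13430174, 0.23122766]), 'tool_rot': array([-1.77812559e-04,  3.57638562e-03,  9.99993161e-01, -9.25491758e-04]), 'wrist_force': array([-0.6077052 ,  0.09443525, -0.1076656 ]), 'moment': array([ 0.03592872, -0.03020291,  0.0196697 ]), 'grip_force': 0.0, 'width': 1.0004471318719221}
```

```bash
python3 -m pendant '[[-0.08,-0.25,0,0,0,0,-1],[-0.15,-0.5,0,0,0,0,-1],[-0.25,-0.75,0,0,0,0,-1],[-0.4,-1,0,0,0,0,-1]]'; python3 -m pendant '[[0,-0.2,0,0,0,0,-1],[-0.04,-0.4,0,0,0,0,-1],[-0.04,-0.4,0,0,0,0,-1],[-0.04,-0.4,0,0,0,0,-1]]'
python3 - <<'E'
from h import *
c=grab('wrist');cv2.imwrite('pics/w1.png',c['frame'][:,:,::-1]);W=cloud(c);np.save('w1',W)
print(c['tool_from_camera'],c['O'])
P=W.reshape(-1,3)
def cen(n,x0,x1,y0,y1,z0,z1):
    m=(P[:,0]>x0)&(P[:,0]<x1)&(P[:,1]>y0)&(P[:,1]<y1)&(P[:,2]>z0)&(P[:,2]<z1);Q=P[m]
    if len(Q):print(n,len(Q),Q.mean(0).round(4),Q.min(0).round(4),Q.max(0).round(4))
cen('knob',.44,.5,-.11,-.04,.08,.1)
cen('lid',.51,.6,-.12,-.03,.085,.105)
cen('eye',.58,.65,-.12,-.03,.13,.155)
E
```

```text
time: 1.9
tcp_pos: [0.4615, -0.0116, 0.2314]
tool_rot: [-0.0, -0.0, 1.0, 0.0]
wrist_force: [0.2, 0.1, 0.6]
width: 0.999
grip_force: 0.0
time: 2.3
tcp_pos: [0.4677, -0.0708, 0.231]
tool_rot: [-0.0, 0.001, 1.0, 0.0]
wrist_force: [-0.5, -0.0, 0.8]
width: 1.001
grip_force: 0.0
[[ 2.98718774e-04  9.61007796e-01  2.76521114e-01  7.10019981e-02]
 [ 9.99999669e-01 -4.96325000e-04  6.44628967e-04  1.76447001e-04]
 [ 7.56737805e-04  2.76520830e-01 -9.61007626e-01 -1.43726736e-01]
 [ 0.00000000e+00  0.00000000e+00  0.00000000e+00  1.00000000e+00]] [ 0.39675488 -0.07058313  0.37480432]
knob 333 [ 0.4667 -0.0774  0.0844] [ 0.4583 -0.0869  0.08  ] [ 0.4765 -0.0686  0.087 ]
lid 4481 [ 0.5529 -0.077   0.0926] [ 0.517  -0.1157  0.085 ] [ 0.5935 -0.0386  0.1008]
eye 794 [ 0.5922 -0.0762  0.1399] [ 0.5858 -0.0995  0.13  ] [ 0.6121 -0.0581  0.1466]
```

View pics/w1.png

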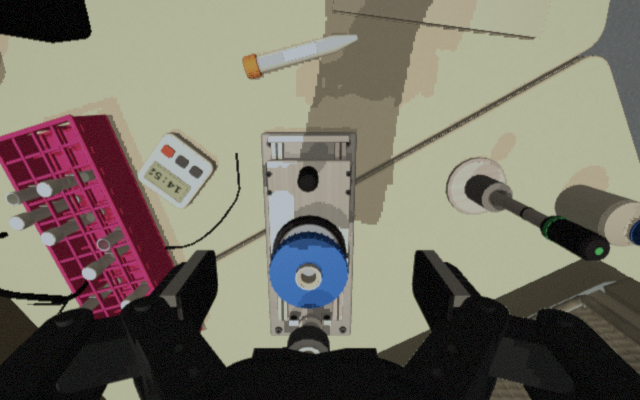

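Wrist view: knob at (308,179), lid port (309,277), guide eye (308,330), all in one line. The rails run along world x. Next I descend over the knob and grip it.

```bash
python3 -m pendant '[[0,-0.04,0.25,0,0,0,-1],[0,-0.04,0.5,0,0,0,-0.6],[0,-0.04,0.75,0,0,0,-0.4],[0,-0.04,1,0,0,0,-0.2],[0,-0.04,1,0,0,0,-0.2]]'; python3 -m pendant '[[0,0,0.1,0,0,0,-0.2],[0,0,0.19,0,0,0,-0.2],[0,0,0.19,0,0,0,1],[0,0,0.19,0,0,0,1],[0,0,0.19,0,0,0,1],[0,0,0.19,0,0,0,1],[0,0,0.19,0,0,0,1],[0,0,0.19,0,0,0,1]]' 40
```

```text
time: 2.85
tcp_pos: [0.465, -0.0752, 0.0779]
tool_rot: [-0.004, -0.001, 1.0, 0.001]
wrist_force: [-0.8, -0.5, 0.0]
width: 0.6
grip_force: 0.0
time: 3.65
tcp_pos: [0.4682, -0.0774, 0.0543]
tool_rot: [0.001, 0.0, 1.0, -0.0]
wrist_force: [-1.2, -2.0, 8.6]
width: 0.216
grip_force: 39.7
```

```bash
python3 -m pendant '[[-0.05,0,0,0,0,0,1],[-0.1,0,0,0,0,0,1],[-0.15,0,0,0,0,0,1],[-0.2,0,0,0,0,0,1],[-0.25,0,0,0,0,0,1],[-0.29,0,0,0,0,0,1],[-0.31,0,0,0,0,0,1],[-0.31,0,0,0,0,0,1]]'; python3 -m pendant '[[-0.01,0,0,0,0,0,1],[-0.02,0,0,0,0,0,1],[-0.03,0,0,0,0,0,1],[-0.03,0,0,0,0,0,1]]'
```

```text
time: 4.45
tcp_pos: [0.5153, -0.0773, 0.0543]
tool_rot: [0.001, -0.0, 1.0, -0.0]
wrist_force: [0.1, -0.8, 4.8]
width: 0.216
grip_force: 39.4
time: 4.85
tcp_pos: [0.5183, -0.0772, 0.0543]
tool_rot: [0.0, 0.0, 1.0, 0.0]
wrist_force: [-3.6, 0.4, 9.4]
width: 0.218
grip_force: 39.9
```

```bash
python3 -m pendant '[[-0.01,0,0,0,0,0,1],[-0.02,0,0,0,0,0,1],[-0.03,0,0,0,0,0,1],[-0.03,0,0,0,0,0,1]]'; python3 -m pendant '[[-0.01,0,0,0,0,0,1],[-0.02,0,0,0,0,0,1],[-0.02,0,0,0,0,0,1]]'
```

```text
time: 5.25
tcp_pos: [0.5183, -0.0772, 0.0542]
tool_rot: [-0.004, 0.0, 1.0, 0.0]
wrist_force: [-18.0, 1.0, 25.2]
width: 0.217
grip_force: 41.4
time: 5.55
tcp_pos: [0.5183, -0.0772, 0.0542]
tool_rot: [-0.006, 0.001, 1.0, 0.001]
wrist_force: [-25.8, 0.9, 34.8]
width: 0.217
grip_force: 42.4
```

```bash
python3 -m pendant '[[0.02,0,0,0,0,0,1],[0.04,0,0,0,0,0,1],[0.04,0,0,0,0,0,-0.2],[0.04,0,0,0,0,0,-0.2],[0.04,0,0,0,0,0,-0.2],[0.04,0,0,0,0,0,-0.2],[0.04,0,-0.2,0,0,0,-0.2],[0.04,0,-0.5,0,0,0,-0.6],[0.04,0,-0.75,0,0,0,-1],[0.04,0,-1,0,0,0,-1]]'; python3 -m pendant '[[0.06,0.2,-0.25,0,0,0,-1],[0.1,0.4,-0.5,0,0,0,-1],[0.16,0.65,-0.5,0,0,0,-1],[0.2,0.9,-0.5,0,0,0,-1],[0.2,0.9,-0.5,0,0,0,-1],[0.2,0.9,-0.5,0,0,0,-1]]'
python3 - <<'E'
from h import *
c=grab('wrist');cv2.imwrite('pics/w2.png',c['frame'][:,:,::-1]);W=cloud(c);np.save('w2',W)
P=W.reshape(-1,3)
def cen(n,x0,x1,y0,y1,z0,z1):
    m=(P[:,0]>x0)&(P[:,0]<x1)&(P[:,1]>y0)&(P[:,1]<y1)&(P[:,2]>z0)&(P[:,2]<z1);Q=P[m]
    if len(Q):print(n,len(Q),Q.mean(0).round(4),Q.min(0).round(4),Q.max(0).round(4))
cen('probe',.45,.53,.08,.15,.165,.19)
cen('probeall',.45,.53,.08,.15,.13,.19)
cen('lid',.54,.65,-.13,-.03,.085,.105)
cen('knob',.48,.54,-.11,-.04,.08,.092)
print(robot.get_state()['tcp_pos'],robot.get_state()['joint_positions'])
E
```

```text
time: 6.55
tcp_pos: [0.5198, -0.0773, 0.2044]
tool_rot: [-0.0, -0.0, 1.0, -0.0]
wrist_force: [0.8, 0.1, 0.5]
width: 0.997
grip_force: 0.0
time: 7.15
tcp_pos: [0.4898, 0.0584, 0.2778]
tool_rot: [-0.0, -0.001, 1.0, -0.0]
wrist_force: [0.1, -0.4, -0.1]
width: 1.004
grip_force: 0.0
probe 527 [0.4896 0.1141 0.1747] [0.4814 0.1055 0.1651] [0.5007 0.1247 0.178 ]
probeall 773 [0.4881 0.113  0.167 ] [0.481  0.105  0.1331] [0.5007 0.1247 0.178 ]
lid 1152 [ 0.59   -0.0738  0.0916] [ 0.5671 -0.1146  0.085 ] [ 0.6359 -0.0383  0.0947]
knob 245 [ 0.517  -0.0759  0.0846] [ 0.5085 -0.0854  0.0802] [ 0.5262 -0.0672  0.0876]
[0.48996161 0.05720765 0.2777127 ] [-0.29577584  0.262898    0.10939606  1.83381796 -0.0321498   1.04686857
  1.39690691]
```

View pics/w2.png

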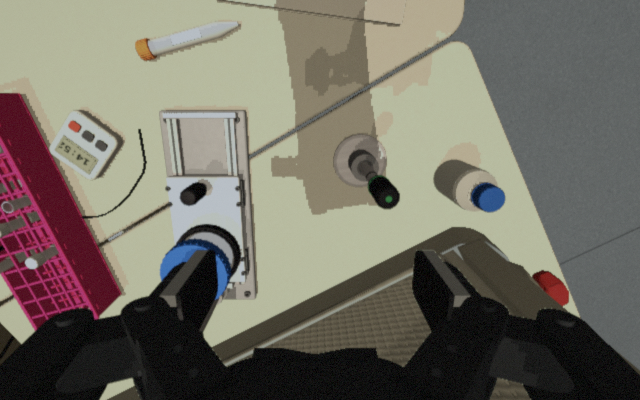

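```bash
python3 - <<'E'
from h import *
for s in('top','w2'):
    P=np.load(s+'.npy').reshape(-1,3)
    for y0 in(-.15,-.1,-.05,0,.05,.1,.15):
        m=(P[:,1]>y0)&(P[:,1]<y0+.05)&(P[:,2]>.19)&(P[:,2]<.5)&(P[:,0]>.5);Q=P[m]
        if len(Q):print(s,y0,Q[:,0].min().round(3),Q[Q[:,0].argmin()].round(3))
E
python3 -m pendant '[[0,0.2,0.1,0,0,0,-1],[0,0.38,0.2,0,0,0,-1],[0,0.38,0.4,0,0,0,-1],[0,0.38,0.6,0,0,0,-1],[0,0.38,0.6,0,0,0,-1]]'
```

```text
top -0.15 0.751 [ 0.751 -0.101  0.352]
top -0.1 0.722 [ 0.722 -0.05   0.348]
top -0.05 0.694 [ 0.694 -0.001  0.347]
top 0 0.665 [0.665 0.049 0.35 ]
top 0.05 0.637 [0.637 0.099 0.35 ]
top 0.1 0.606 [0.606 0.15  0.354]
top 0.15 0.579 [0.579 0.199 0.3  ]
w2 -0.05 0.5 [ 0.5   -0.004  0.344]
w2 0 0.5 [0.5   0.016 0.302]
w2 0.1 0.5 [0.5   0.101 0.307]
w2 0.15 0.589 [0.589 0.188 0.256]
time: 7.7
tcp_pos: [0.4882, 0.1128, 0.1847]
tool_rot: [-0.003, 0.001, 1.0, -0.001]
wrist_force: [-0.2, 0.8, 0.3]
width: 0.997
grip_force: 0.0
```

```bash
python3 -m pendant '[[-0.005,0,0.15,0,0,0,-0.5],[-0.005,0,0.3,0,0,0,-0.3],[-0.005,0,0.365,0,0,0,-0.3],[-0.005,0,0.365,0,0,0,-0.3],[-0.005,0,0.365,0,0,0,1],[-0.005,0,0.365,0,0,0,1],[-0.005,0,0.365,0,0,0,1],[-0.005,0,0.365,0,0,0,1],[-0.005,0,0.365,0,0,0,1],[-0.005,0,0.365,0,0,0,1]]' 60
```

```text
time: 8.7
tcp_pos: [0.4915, 0.115, 0.1342]
tool_rot: [0.001, -0.0, 1.0, 0.0]
wrist_force: [-0.7, 0.8, 6.5]
width: 0.214
grip_force: 58.4
```

```bash
python3 -m pendant '[[0,0,-0.1,0,0,0,1],[0,0,-0.2,0,0,0,1],[0,0,-0.35,0,0,0,1],[0,0,-0.5,0,0,0,1],[0,0,-0.7,0,0,0,1],[0,0,-0.9,0,0,0,1],[0,0,-1,0,0,0,1],[0,0,-1,0,0,0,1]]'; python3 -m pendant '[[-0.1,-0.2,-0.1,0,0,0,1],[-0.2,-0.4,-0.1,0,0,0,1],[-0.3,-0.6,-0.1,0,0,0,1],[-0.38,-0.8,-0.1,0,0,0,1],[-0.38,-0.9,-0.1,0,0,0,1],[-0.38,-0.9,-0.1,0,0,0,1],[-0.38,-0.9,-0.1,0,0,0,1],[-0.38,-0.9,-0.1,0,0,0,1]]'
python3 - <<'E'
from h import *
print(robot.get_state()['tcp_pos'])
for n in('scene','top'):
    c=grab(n);W=cloud(c);np.save(n+'2',W);cv2.imwrite(f'pics/{n}2.png',c['frame'][:,:,::-1])
    if n=='scene': cv2.imwrite('pics/scene2c.png',cv2.resize(c['frame'][60:280,220:460,::-1],None,fx=2.5,fy=2.5))
E
```

```text
time: 9.5
tcp_pos: [0.4917, 0.115, 0.2855]
tool_rot: [0.002, -0.0, 1.0, 0.001]
wrist_force: [0.3, -0.5, -1.2]
width: 0.214
grip_force: 58.6
time: 10.3
tcp_pos: [0.5473, -0.0185, 0.2978]
tool_rot: [-0.0, -0.001, 1.0, 0.0]
wrist_force: [-0.0, 0.4, -0.8]
width: 0.215
grip_force: 58.7
[ 0.54728156 -0.01854518  0.29778679]
```

View pics/scene2c.png

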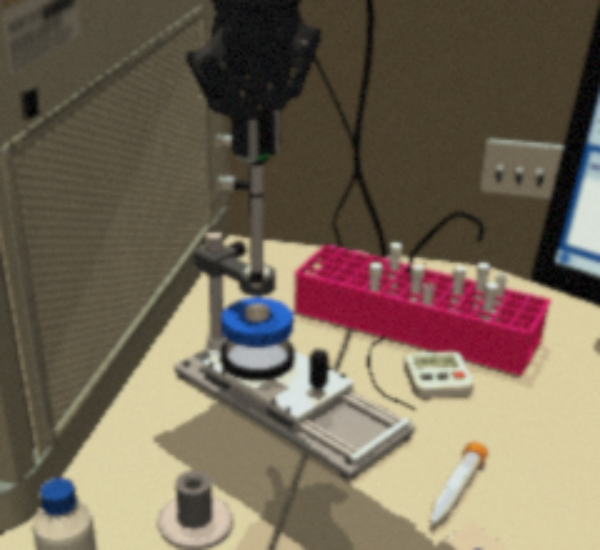

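Held probe: its shaft hangs above the guide eye in this view (tip at crop (255,270)), and the cup is empty. Next I fit the shaft from depth.

```bash
python3 - <<'E'
from h import *
P=np.load('scene2.npy').reshape(-1,3);t=np.array([.5473,-.0185])
m=(np.hypot(P[:,0]-t[0],P[:,1]-t[1])<.035)&(P[:,2]>.155)&(P[:,2]<.27);Q=P[m]
d=t-np.array([.0152,.505]);d/=np.linalg.norm(d);n=np.array([-d[1],d[0]])
for z in np.arange(.155,.27,.012):
    q=Q[(Q[:,2]>z)&(Q[:,2]<z+.012)][:,:2]-t
    if len(q): print(z.round(3),len(q),'along',np.median(q@d).round(4),'lat',np.median(q@n).round(4),(q@n).min().round(4),(q@n).max().round(4))
print(Q[:,2].min(),d,n)
# tip location: lowest shaft points; eye lateral comparisons from first scene image
for s in('scene','scene2','top'):
    E=np.load(s+'.npy').reshape(-1,3);E=E[(E[:,0]>.58)&(E[:,0]<.64)&(abs(E[:,1]+.076)<.03)&(E[:,2]>.138)&(E[:,2]<.15)]
    if len(E):print(s,len(E),E.min(0).round(4),E.max(0).round(4),E.mean(0).round(4))
c=np.load('scene2.npy')
E
```

```text
0.167 8 along -0.0038 lat 0.0008 -0.0039 0.0054
0.179 23 along -0.0041 lat 0.0007 -0.0039 0.0053
0.191 23 along -0.0038 lat 0.0007 -0.0039 0.0053
0.203 24 along -0.0044 lat 0.0007 -0.0039 0.0052
0.215 24 along -0.0047 lat 0.0006 -0.0039 0.0051
0.227 25 along -0.0044 lat 0.0006 -0.0039 0.0051
0.239 26 along -0.0036 lat 0.0006 -0.0039 0.0072
0.251 33 along -0.0036 lat 0.0005 -0.0039 0.0071
0.263 18 along -0.004 lat 0.0016 -0.0039 0.007
0.17348993535972046 [ 0.71284394 -0.70132269] [0.70132269 0.71284394]
scene 126 [ 0.5872 -0.0944  0.1382] [ 0.6386 -0.0564  0.1462] [ 0.61   -0.0736  0.1421]
scene2 84 [ 0.5867 -0.095   0.138 ] [ 0.6396 -0.0556  0.1454] [ 0.611  -0.0736  0.1422]
top 292 [ 0.5873 -0.0951  0.1381] [ 0.64   -0.0588  0.1471] [ 0.6104 -0.0759  0.1415]
```

```bash
python3 -m pendant '[[-0.1,-0.1,0,0,0,0,1],[-0.2,-0.2,0,0,0,0,1],[-0.3,-0.3,0,0,0,0,1],[-0.393,-0.391,0,0,0,0,1],[-0.393,-0.391,0,0,0,0,1],[-0.393,-0.391,0,0,0,0,1],[-0.393,-0.391,0.06,0,0,0,1],[-0.393,-0.391,0.12,0,0,0,1],[-0.393,-0.391,0.12,0,0,0,1],[-0.393,-0.391,0.12,0,0,0,1]]'
python3 - <<'E'
from h import *
s=robot.get_state();print(s['tcp_pos'],s['wrist_force'],s['moment'])
c=grab('scene');W=cloud(c);cv2.imwrite('pics/s3.png',cv2.resize(c['frame'][130:210,270:370,::-1],None,fx=6,fy=6,interpolation=cv2.INTER_CUBIC))
P=W.reshape(-1,3);t=s['tcp_pos'][:2];d=t-c['O'][:2];d/=np.linalg.norm(d);n=np.array([-d[1],d[0]])
for a,b in((.165,.2),(.2,.23)):
    m=(np.hypot(P[:,0]-t[0],P[:,1]-t[1])<.02)&(P[:,2]>a)&(P[:,2]<b);q=P[m][:,:2]-t;print(len(q),np.median(q@d),(q@n).min(),(q@n).max())
E
```

```text
time: 11.4
tcp_pos: [0.6063, -0.0785, 0.2797]
tool_rot: [-0.0, -0.0, 1.0, 0.0]
wrist_force: [-0.2, -1.1, -0.4]
width: 0.218
grip_force: 58.7
[ 0.60626873 -0.07848842  0.27970688] [-0.16705503 -1.09446853 -0.39796077] [-0.05715772 -0.01450598 -0.03072414]
66 -0.003716516240997121 -0.0028886611445340304 0.007187368641117773
54 -0.004351619712159418 -0.0028856277009943203 0.006961247746614175
```

View pics/s3.png

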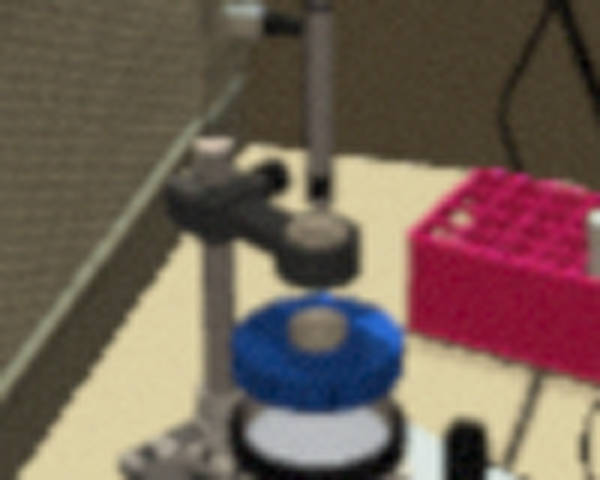

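The shaft (column 319) is over the bush (317,232), tip just above it. I correct y by 1 mm and go in.

```bash
python3 -m pendant '[[0,0.008,0.02,0,0,0,1],[0,0.008,0.04,0,0,0,1],[0,0.008,0.06,0,0,0,1],[0,0.008,0.08,0,0,0,1],[0,0.008,0.08,0,0,0,1],[0,0.008,0.08,0,0,0,1]]';python3 -m pendant '[[0,0,0.02,0,0,0,1],[0,0,0.04,0,0,0,1],[0,0,0.04,0,0,0,1]]'
```

```text
time: 12.05
tcp_pos: [0.6066, -0.0778, 0.268]
tool_rot: [-0.0, 0.0, 1.0, -0.0]
wrist_force: [0.1, -0.5, 0.0]
width: 0.218
grip_force: 58.7
time: 12.35
tcp_pos: [0.6064, -0.0777, 0.2615]
tool_rot: [-0.0, -0.0, 1.0, 0.0]
wrist_force: [0.4, 0.6, -1.4]
width: 0.22
grip_force: 58.7
```

```bash
python3 -m pendant '[[0,0,0.02,0,0,0,1],[0,0,0.04,0,0,0,1],[0,0,0.06,0,0,0,1],[0,0,0.06,0,0,0,1]]';python3 -m pendant '[[0,0,0.03,0,0,0,1],[0,0,0.06,0,0,0,1],[0,0,0.09,0,0,0,1],[0,0,0.12,0,0,0,1],[0,0,0.12,0,0,0,1]]'
python3 -c "
from h import *
s=robot.get_state();print(s['tcp_pos'],s['wrist_force'],s['moment'])"
```

```text
time: 12.75
tcp_pos: [0.6064, -0.0777, 0.2525]
tool_rot: [-0.0, -0.0, 1.0, 0.0]
wrist_force: [-0.3, -0.5, -1.6]
width: 0.217
grip_force: 58.7
time: 13.25
tcp_pos: [0.6063, -0.0777, 0.2342]
tool_rot: [-0.001, -0.0, 1.0, 0.0]
wrist_force: [-0.2, -0.8, 0.5]
width: 0.216
grip_force: 58.8
[ 0.60625214 -0.07766548  0.2341875 ] [-0.16328555 -0.83256953  0.48029348] [-0.04413349  0.02162996  0.05835681]
```

```bash
python3 -m pendant '[[0,0,0.03,0,0,0,1],[0,0,0.06,0,0,0,1],[0,0,0.09,0,0,0,1],[0,0,0.12,0,0,0,1],[0,0,0.12,0,0,0,1]]';python3 -m pendant '[[0,0,0.03,0,0,0,1],[0,0,0.06,0,0,0,1],[0,0,0.09,0,0,0,1],[0,0,0.12,0,0,0,1],[0,0,0.12,0,0,0,1]]'
```

```text
time: 13.75
tcp_pos: [0.6062, -0.0776, 0.2162]
tool_rot: [-0.001, -0.0, 1.0, 0.0]
wrist_force: [0.2, 0.5, -1.3]
width: 0.215
grip_force: 58.8
time: 14.25
tcp_pos: [0.6062, -0.0777, 0.1982]
tool_rot: [-0.001, -0.0, 1.0, 0.0]
wrist_force: [-0.2, 0.5, -0.1]
width: 0.217
grip_force: 58.8
```

```bash
python3 -m pendant '[[0,0,0.03,0,0,0,1],[0,0,0.06,0,0,0,1],[0,0,0.09,0,0,0,1],[0,0,0.115,0,0,0,1],[0,0,0.115,0,0,0,1],[0,0,0.115,0,0,0,1]]'
python3 - <<'E'
from h import *
s=robot.get_state();print(s['tcp_pos'],s['wrist_force'])
c=grab('scene');cv2.imwrite('pics/s4.png',cv2.resize(c['frame'][120:220,270:370,::-1],None,fx=6,fy=6,interpolation=cv2.INTER_CUBIC))
f=K(c)
def px(p):
    q=c['A'].T@(np.array(p)-c['O']);return ((c['cx']-f*q[0]/q[2]-270)*6,(c['cy']+f*q[1]/q[2]-120)*6)
t=s['tcp_pos']
for z in(.144,.179,.197,.22):print(z,np.round(px([.6063,-.0775,z]),1))
E
```

```text
time: 14.85
tcp_pos: [0.6066, -0.0778, 0.1817]
tool_rot: [-0.0, 0.0, 1.0, -0.0]
wrist_force: [-0.5, -0.2, 0.2]
width: 0.221
grip_force: 58.8
[ 0.60664166 -0.07775142  0.18173248] [-0.46639919 -0.22715532  0.23782161]
0.144 [315.5 286.8]
0.179 [315.3 212.3]
0.197 [315.2 172.8]
0.22 [315.1 121. ]
```

View pics/s4.png

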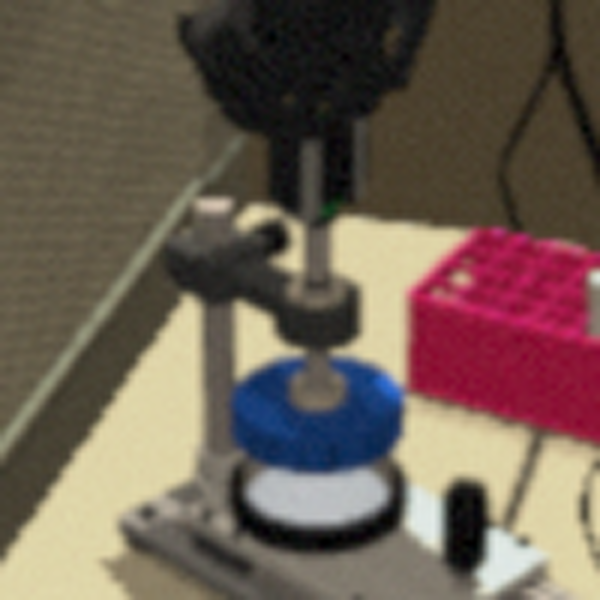

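```bash
python3 - <<'E'
from h import *
im=cv2.imread('pics/s4.png')
g=im.mean(2)
for a in range(200,330,6): print(a, g[a+3,296:340:6].round().astype(int))
im=cv2.imread('pics/scene2.png').mean(2)
for r in range(115,180): print(r, im[r,318:328].round().astype(int))
E
```

```text
200 [27 54 78 73 54 27 30 34]
206 [36 61 77 72 59 38 35 50]
212 [69 72 77 67 51 37 46 88]
218 [129 100  76  53  38  44  94 156]
224 [177 141  84  60  61  82 145 189]
230 [185 156  94  85  90 103 160 196]
236 [174 156  98  91  95 107 160 195]
242 [176 158  98  92  93 109 157 195]
248 [192 159  99  90  92 108 160 193]
254 [198 159 101  91  93 107 161 194]
260 [200 162 104  93  92 105 160 197]
266 [175 148 101  95  92  98 147 183]
272 [128 117  87  91  89  80 113 143]
278 [117 102  69  71  71  65  92 110]
284 [124  99  67  63  64  67  92 106]
290 [118 100  88  86  89  88  97 105]
296 [ 94  92  99 102 105 101  96  92]
302 [63 69 87 93 96 84 75 65]
308 [41 44 54 54 56 51 49 43]
314 [37 36 38 37 36 42 37 39]
320 [38 37 36 39 37 39 38 36]
326 [36 36 34 38 35 38 38 38]
115 [23 51 71 76 64 33 17 15  5 10]
116 [24 50 71 75 63 38  9 14 10 13]
117 [23 49 70 76 64 36 10  9  8  6]
118 [24 47 73 73 68 42 16  3 14 10]
119 [20 49 70 77 62 36 15 16 13 15]
120 [23 55 70 76 62 40 17 13 16 11]
121 [26 51 70 73 69 37 20 26 24 30]
122 [40 59 71 78 63 47 37 34 37 45]
123 [71 72 74 78 61 46 36 25 28 41]
124 
[... 1501 characters left out ...]
 87  88  94 151 193 195]
164 [181 168 122  91  88  90  91 149 190 195]
165 [137 145 117  88  90  90  89 132 168 184]
166 [126 153 128  89  86  87  84 133 155 153]
167 [158 170 126  87  83  85  83 140 179 159]
168 [169 162 101  70  73  69  70 143 188 162]
169 [132 123  73  37  42  36  50 125 160 138]
170 [ 88  82  43  20  21   8  32  90 113  99]
171 [67 56 29 16 18 14 27 62 72 63]
172 [47 41 31 28 30 26 36 44 51 41]
173 [35 40 57 69 72 68 58 43 37 34]
174 [35 41 54 76 80 77 59 41 35 36]
175 [35 35 42 50 59 54 44 39 37 33]
176 [42 38 35 35 36 38 40 36 33 45]
177 [102  76  61  50  49  42  52  61  72  99]
178 [170 162 141 115 101  90 106 140 159 168]
179 [160 152 141 130 121 115 120 145 152 160]
```

The dark ring's lower edge is about row 290, against row 295 for the bush top: about 2.5 mm to go, which agrees with the arm's own reading.

```bash
python3 -m pendant '[[0,0,0.008,0,0,0,1],[0,0,0.017,0,0,0,1],[0,0,0.017,0,0,0,1],[0,0,0.017,0,0,0,1],[0,0,0.017,0,0,0,1]]'
python3 - <<'E'
from h import *
s=robot.get_state();print(s['tcp_pos'],s['wrist_force'])
c=grab('scene');g=cv2.resize(c['frame'][120:220,270:370],None,fx=6,fy=6,interpolation=cv2.INTER_CUBIC).mean(2)
for a in range(260,314,6): print(a,g[a+3,302:332:6].round())
P=cloud(c).reshape(-1,3)
m=(abs(P[:,0]-.517)<.03)&(abs(P[:,1]+.076)<.03)&(P[:,2]>.075)&(P[:,2]<.092);print('knob',P[m].mean(0),P[m].min(0),P[m].max(0))
E
```

```text
time: 15.4
tcp_pos: [0.6067, -0.0777, 0.1793]
tool_rot: [0.0, -0.0, 1.0, -0.0]
wrist_force: [-0.1, -1.1, -0.2]
width: 0.216
grip_force: 58.8
[ 0.60667472 -0.07774749  0.17927837] [-0.14045332 -1.08120798 -0.18692809]
260 [159.  99.  89.  91. 108.]
266 [147.  96.  90.  92. 102.]
272 [121.  97.  94.  92.  88.]
278 [109.  89.  86.  85.  74.]
284 [94. 65. 64. 61. 59.]
290 [93. 71. 62. 62. 65.]
296 [91. 93. 95. 98. 96.]
302 [72. 84. 93. 93. 90.]
308 [46. 53. 55. 59. 52.]
knob [ 0.51723712 -0.07324758  0.08172829] [ 0.50989915 -0.08178742  0.0750112 ] [ 0.52692576 -0.06571629  0.08658778]
```

```bash
python3 -c "
from workcell import robot
print(robot.close_job())"
```

```text
the job is handed in; nothing more can be done
None
```

I handed the job in at about 15 s. The carriage is home against its stop. The probe is threaded through the guide bush and the lid port, and the gripper still holds it with the ring at the bush top. By the arm's reading the tip is about 15 mm above the jar bottom. The bottle and timer were not touched.

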